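# Make up the drilling kit and the glazing kit

## Robot

A 6-joint arm with a two-finger parallel gripper is mounted at the origin on a cart in front of the work surface, level with it; the furniture and walls round the work are solid. World frame = base frame: x ahead of the robot, y to its left, z up, the work surface at z = 0. Lengths are in m, angles in rad, forces in N, time in s.
With the tool pointing down it reaches from about 0.275 to 1 m from the base axis. Payload 8.4 kg.
Tool frame: the origin (TCP) lies at the very end of the fingers, on their centre line; the grasp point (between the pads) lies 19 mm behind it (robot.grasp_offset is the distance from the TCP to the grasp point, in m); z points along the fingers, y is the line along which they close (so a half turn about z gives the same grasp; the last joint's range is limited). The gripper opens to 85 mm and grips with 20 to 120 N. Pads are 22 mm wide; open, the fingers measure 114 mm over their backs; the gripper's body (76 mm by 85 mm) begins 54 mm behind the grasp point. The pads swing forward as they close: fully open they stand 13 mm farther back than shut.
Start: joints at [-1.233, 0.353, 1.633, -0, 1.155, -0.002], TCP at [0.208, -0.589, 0.231] pointing down, gripper open.
Joint ranges: [-2.63, 2.63], [-0.92, 2.1], [0.06, 2.66], [-1.3, 4.44], [0, 2.69], [-3.02, 3.02]. Speed limits (rad/s): [2.22, 2.22, 2.79, 3.14, 3.14, 3.14].

## Interface

Orientations are given as a rotation vector (axis times angle).
In Python, from workcell import read_state, grab_frame, camera_params, robot gives the robot as it stands.
- The arm moves only by the tool servo_tool, never from a script. Its argument "plan" is text: rows parted by semicolons, each of 7 numbers parted by spaces: the turn, a rotation vector about the tool's x, y, z in rad, then the shift along the tool's x, y, z in cm, then the gripper's target within -1 to 1 (fully open at 1, half-way at 0, shut at -1). In form: rx ry rz x y z jaw; .... A call has 1 to 20 rows; each row shifts and turns the commanded pose from where the row before left it, along the tool's axes as they then stand; what a row does not reach is not made up. A row lasts 1/8 s, in which the tool goes at most 62.5 mm and 10.7 degrees, less where a joint would pass 70% of its speed; a pose out of reach is approached as far as the arm can. A call with a gripper value outside its range is refused whole. The fingers move at their own pace and stop on an object; "newtons" is the grip in N (left out, the last holds). Time passes only in rows, so rows that do not move let the fingers close. It gives the time, the measured TCP pose, the force, the opening and the grip force at its end, in the units of the state.
- read_state(): the state, without advancing time (a new reading comes with each control period).
- grab_frame(name): name is "side" or "top" or "wrist"; returns the picture (384x512x3 uint8, red, green, blue); there is no depth.
- camera_params(name): a dict with "camera_matrix" (3x3 intrinsics, pixels), "world_to_cam" (4x4, takes a point from world to camera coordinates). Camera axes: x right, y down, z forward; pixel columns grow to the right and rows downward; lengths in m; the calibration is good to about 2 mm. The wrist camera is an equidistant fisheye: a pixel r from the principal point sees the ray r / f radians off the axis. A picture is of the moment at which its call begins: read the wrist's pose just before it. camera_params takes no time and is no camera call; for the wrist camera it gives the pose at the moment of the call.
- robot.hand_in(): hands the job in; it is judged then, once.
The state is a dict: "clock": time; "qpos": joint angles; "joint_vel": joint speeds; "joint_torque": joint torques, N m; "tcp_pos": TCP position; "tool_rot": TCP orientation; "wrist_force": force on the tool from outside, world axes, zero at the start; "wrist_torque": the same for the moment, N m; "width": finger opening in m; "grasp_force": force on a finger pad.
Only numpy, scipy, OpenCV 4.12 (cv2) and the standard library are available. Lean on these libraries where they do the work, as an engineer would, in place of code of your own. Each camera call takes 0.05 s, during which the arm holds its last target. There are 200 camera calls.

## Task

Make up the two fitters' tool kits from the tools that lie between the two inserts on the bench: the drilling kit (slotted drilling jig and awl) in the insert with two cut-outs, and the glazing kit (wood chisel, pine tapping block, black plastic packer) in the insert with three cut-outs. Lay every tool flat on the floor of the cut-out made to its own outline, handle in the wide part and blade or spike in the narrow part, and let go of it; the flat file, the pliers and the small steel block belong to neither kit and stay where they lie.

Things in the scene. Friction and masses are not known exactly. Their poses are not given: they have to be found in the camera images.
- drill_insert: Nearly square insert, 178x148 mm, dark liner on pale plywood, two cut-outs, fixed. Origin: centre of underside, on the bench; own x roughly away from the robot. Cut-out floors 5 mm, liner 10 mm, edging 11 mm above the bench. In its frame, mm: jig cut-out 152x61, centre (0,-30.5); awl's origin belongs at (0,44), handle to +x: wide part x -5..53, y 28..60, spike slot 13 wide to x -53.
- glazing_insert: Longer insert, 228x154 mm, three cut-outs, fixed, built like the other (origin, x, heights alike). In its frame, mm: chisel's origin belongs at (0,-43), handle to -x: wide part x -101..20, y -64..-22, blade slot 22 wide to x 101; tapping-block cut-out 106x52, centre (-48,34); packer cut-out 78x61, centre (62,34).
- jig: Slotted drilling jig: grey aluminium block with a long slot in its top, 45 (own x) x 136 (own y) x 26 mm high, 0.3 kg (not the like one at the back left of the bench). Lies flat on the bench between the two inserts. Origin: centre of the underside. Either way round fits its cut-out, long side along the insert's x.
- awl: Awl with a light wooden handle and a thin steel spike, 16 x 90 x 16 mm, 0.03 kg. Lies flat on the bench between the two inserts. Origin: centre of the underside. Own +y points to the handle's end: the handle is 16 mm wide and high and reaches from y = 3 to 45 mm, the spike from y = 3 to -45 mm, 4 mm thick, 7 mm above the underside. Grasp the handle at y = 24 mm, across own x.
- chisel: Wood chisel, brown wooden handle and steel blade, 26 x 187 x 26 mm, 0.11 kg. Lies flat on the bench between the two inserts. Origin: centre of the underside. Own +y points to the blade's edge: the handle, 26 mm wide and high, reaches from y = -93 to 12 mm, the blade (16 mm wide, 4 mm thick, 12 mm above the underside) from 14 to 93 mm. Grasp the handle at about y = -35 mm, across own x.
- block: Tapping block of pale pine, 36 (own x) x 90 (own y) x 18 mm high, 0.04 kg. Lies flat on the bench between the two inserts. Origin: centre of the underside. Either way round fits its cut-out, long side along the insert's x.
- packer: Black plastic packer with rounded edges, 45 (own x) x 62 (own y) x 28 mm high, 0.1 kg. Lies flat on the bench between the two inserts. Origin: centre of the underside. Either way round fits its cut-out, its 62 mm side along the insert's x.
- steel_block: Small dark steel packing block, 30 x 30 x 22 mm, bystander; stays where it lies. Origin: centre of the underside.
- file: Flat file with a black grip, 17 x 190 (own y) x 17 mm, near the front edge, bystander; stays where it lies. Origin: centre of the underside.
- pliers: Flat-nose pliers with black grips, 35 x 130 (own y) x 13 mm, behind the tools, bystander; stay where they lie. Origin: centre of the underside.

How it is judged:
By the outcome, as a careful person would: the job done as asked, in the order asked, and still so for the second after the job is handed in, with the robot touching nothing.
It also fails if it takes over 112 s, if anything falls off the work surface, if the arm or the gripper's body presses on something with over 40 N, if the wrist force passes 120 N, or if a joint passes its speed limit or range.

## Working session

There is one attempt and no reset: what is moved stays moved. The work goes in short steps, Python scripts to look and compute and a tool call to move; the robot and the scene stay as the last step left them, time stands still between calls to the robot, and variables do not carry over. Pictures are saved under pics/ and viewed, at most 14 in all, crops included, and the job is handed in when it is done.

Besides the shell and the picture viewer there is one more tool, called after "Request:" as name(argument=value, ...), one argument or row to a line, values as JSON. servo_tool: Moves the arm, as the interface text tells. Its arguments: {"type":"object","properties":{"plan":{"type":"string"},"newtons":{"type":"number"}},"required":["plan"]}

```bash
mkdir -p pics; python3 - <<'E'
from workcell import *
import cv2, numpy as np
for n in ("top","side"):
    f=grab_frame(n); cv2.imwrite(f"pics/{n}0.png",cv2.resize(f[...,::-1],(800,600),interpolation=cv2.INTER_CUBIC)); np.save(f"pics/{n}0.npy",f)
    p=camera_params(n); print(n,np.round(p["camera_matrix"],1).tolist(),np.round(p["world_to_cam"],3).tolist())
p=camera_params("wrist");print(p)
s=read_state();print({k:np.round(v,3) for k,v in s.items()}); print([a for a in dir(robot) if a[0]!='_'])
E
```

```text
top [[416.4, 0.0, 253.6], [0.0, 416.4, 193.8], [0.0, 0.0, 1.0]] [[0.11, -0.994, 0.001, 0.014], [-0.967, -0.107, -0.231, 0.573], [0.23, 0.024, -0.973, 1.172], [0.0, 0.0, 0.0, 1.0]]
side [[351.0, 0.0, 256.7], [0.0, 351.0, 192.5], [0.0, 0.0, 1.0]] [[-0.923, -0.384, -0.015, 0.567], [-0.219, 0.559, -0.8, 0.128], [0.316, -0.735, -0.6, 0.773], [0.0, 0.0, 0.0, 1.0]]
{'camera_matrix': array([[297.31863964,   0.        , 253.95149652],
       [  0.        , 297.31863964, 196.2227217 ],
       [  0.        ,   0.        ,   1.        ]]), 'world_to_cam': array([[ 3.33524136e-01, -9.42741357e-01, -6.19799999e-04,
        -6.25154735e-01],
       [-8.95467626e-01, -3.17005021e-01,  3.12482875e-01,
        -3.98018364e-02],
       [-2.94787009e-01, -1.03665570e-01, -9.49923191e-01,
         3.79830266e-01],
       [ 0.00000000e+00,  0.00000000e+00,  0.00000000e+00,
         1.00000000e+00]])}
{'clock': np.float64(0.1), 'qpos': array([-1.233,  0.354,  1.634,  0.   ,  1.155, -0.002]), 'joint_vel': array([ 0.001, -0.001, -0.002,  0.001,  0.002, -0.001]), 'joint_torque': array([-0.0000e+00, -6.0636e+01, -3.4282e+01, -0.0000e+00,  4.0000e-03,
        0.0000e+00]), 'tcp_pos': array([ 0.208, -0.589,  0.231]), 'tool_rot': array([-3.095, -0.531,  0.   ]), 'wrist_force': array([0.379, 0.487, 0.403]), 'wrist_torque': array([-0.057,  0.008,  0.027]), 'grasp_force': np.float64(0.0), 'width': np.float64(0.086)}
['IKError', 'grasp_offset', 'hand_in']
```

View pics/top0.png

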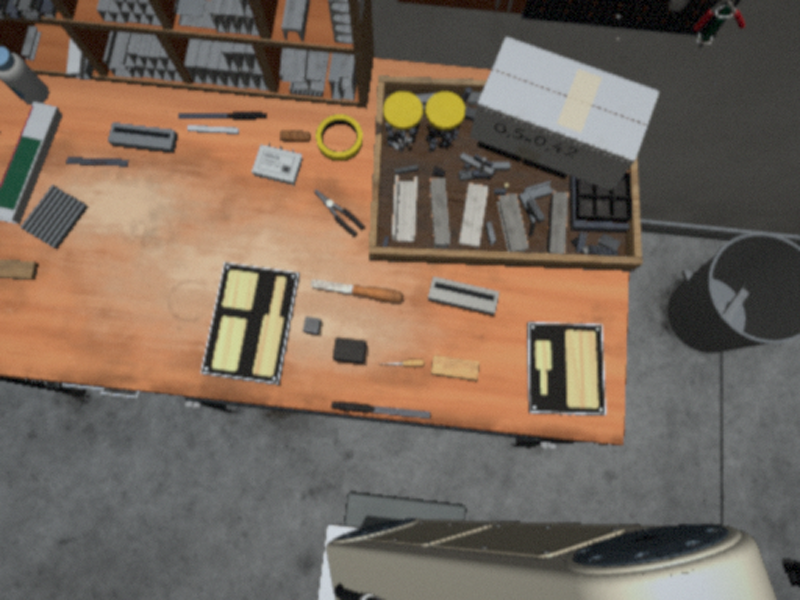

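View pics/side0.png

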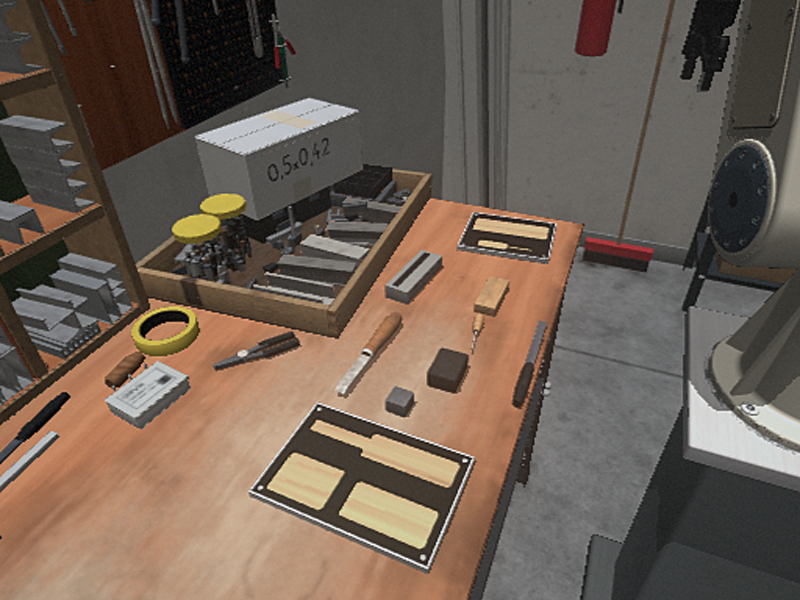

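The top view (800x600) shows the drill insert centred near (567,368) and the glazing insert near (251,322). The tools are the jig (464,294), chisel (358,290), block (456,368), awl (402,363) and packer (350,350). The side view agrees. Next I convert these to world coordinates.

```bash
cat > h.py <<'E'
from workcell import *
import numpy as np, cv2
from scipy.spatial.transform import Rotation as R
def ray(n,px,z,par=None):
    """pixels -> world points on plane height z"""
    p=par or camera_params(n); K=p["camera_matrix"]; T=p["world_to_cam"]; px=np.atleast_2d(px).astype(float)
    u=(px-K[:2,2])/[K[0,0],K[1,1]]
    if n=="wrist":
        r=np.linalg.norm(u,axis=1,keepdims=True)+1e-12; d=np.hstack([u/r*np.sin(r),np.cos(r)])
    else: d=np.hstack([u,np.ones((len(u),1))])
    d=d@T[:3,:3]; c=-T[:3,:3].T@T[:3,3]
    return (c+d*((z-c[2])/d[:,2:]))[:,:2]
def yawnow():
    s=read_state(); x=R.from_rotvec(s["tool_rot"]).as_matrix()[:,0]; return s["tcp_pos"],np.arctan2(x[1],x[0])
def go(xyz,yawdeg):
    """turn about tool z (rad), then shift (cm) in tool axes after the turn"""
    p,y=yawnow(); t=np.radians(yawdeg); d=(np.array(xyz)-p)*100
    dy=(y-t+np.pi)%(2*np.pi)-np.pi
    print("rz",round(dy,3),"shift",np.round([np.cos(t)*d[0]+np.sin(t)*d[1],np.sin(t)*d[0]-np.cos(t)*d[1],-d[2]],2))
E
python3 - <<'E'
from h import *
q={"drill":([(531,323),(604,325),(606,412),(528,412)],.011),"glz":([(225,264),(298,270),(283,381),(203,374)],.011),
"chisel tip,end":([(313,285),(403,297)],.014),"jig":([(464,288)],.026),"block":([(456,366)],.018),"awl tip,end":([(380,363),(424,363)],.01),"packer":([(350,347)],.028),"steel":([(312,324)],.02),"file":([(333,407),(430,414)],.01),"pliers":([(316,192),(362,233)],.01)}
for k,(v,z) in q.items(): 
    w=ray("top",np.array(v)/1.5625,z); print(k,np.round(w,3).tolist(),np.round(w.mean(0),3))
p=camera_params("wrist");T=p["world_to_cam"];print(-T[:3,:3].T@T[:3,3]); go([.45,0,.25],0)
E
```

```text
drill [[0.57, -0.191], [0.581, -0.335], [0.411, -0.345], [0.395, -0.196]] [ 0.489 -0.267]
glz [[0.623, 0.431], [0.627, 0.283], [0.402, 0.279], [0.399, 0.436]] [0.513 0.357]
chisel tip,end [[0.599, 0.248], [0.594, 0.066]] [0.596 0.157]
jig [[0.622, -0.052]] [ 0.622 -0.052]
block [[0.467, -0.051]] [ 0.467 -0.051]
awl tip,end [[0.458, 0.097], [0.467, 0.011]] [0.463 0.054]
packer [[0.48, 0.157]] [0.48  0.157]
steel [[0.518, 0.238]] [0.518 0.238]
file [[0.364, 0.177], [0.371, -0.01]] [0.367 0.083]
pliers [[0.798, 0.27], [0.72, 0.164]] [0.759 0.217]
[ 0.28483197 -0.56260128  0.3728595 ]
rz 0.34 shift [ 24.18 -58.89  -1.93]
```

Request:
servo_tool(
  plan="0 0 0.17 0 0 0 1; 0 0 0.17 0 0 0 1; 0 0 0 2.6 -5 -0.5 1; 0 0 0 2.6 -5 -0.5 1; 0 0 0 2.6 -5 -0.5 1; 0 0 0 2.6 -5 -0.5 1; 0 0 0 2.6 -5 0 1; 0 0 0 2.6 -5 0 1; 0 0 0 2.6 -5 0 1; 0 0 0 0 -4 0 1; 0 0 0 0 0 0 1",
)

```text
clock: 1.48
tcp_pos: [0.3901, -0.197, 0.251]
tool_rot: [-3.141, -0.005, 0.001]
wrist_force: [0.2, 0.2, 0.2]
width: 0.0854
grasp_force: 0.0
```

```bash
python3 - <<'E'
from h import *
print(yawnow())
import pickle
p=camera_params("wrist"); f=grab_frame("wrist"); pickle.dump((p,f),open("pics/w1.pkl","wb"))
cv2.imwrite("pics/w1.png",cv2.resize(f[...,::-1],(800,600),interpolation=cv2.INTER_CUBIC))
E
```

```text
(array([ 0.39012735, -0.19700288,  0.25101338]), np.float64(0.0030773840516719613))
```

View pics/w1.png

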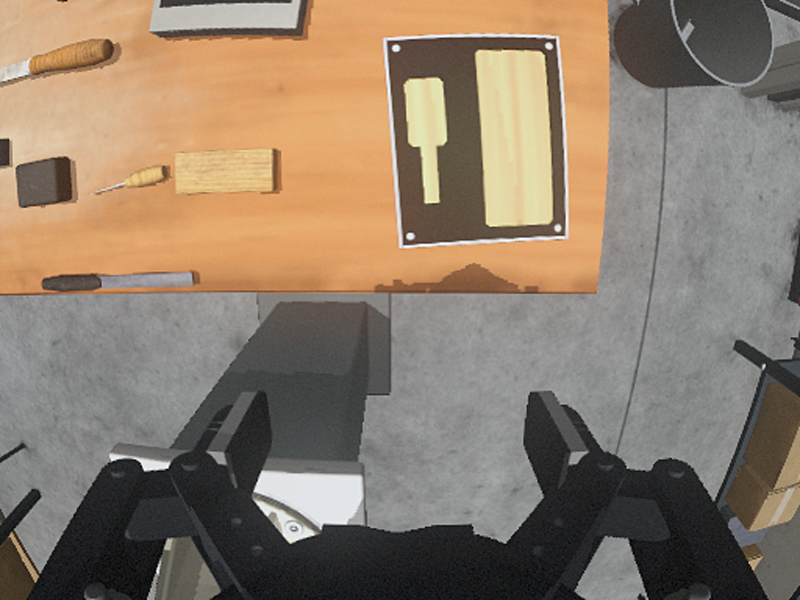

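```bash
cat >> h.py <<'E'
import pickle
def load(n): return pickle.load(open(f"pics/{n}.pkl","rb"))
def snap(n):
    p=camera_params("wrist"); f=grab_frame("wrist"); pickle.dump((p,f),open(f"pics/{n}.pkl","wb"))
    cv2.imwrite(f"pics/{n}.png",cv2.resize(f[...,::-1],(800,600),interpolation=cv2.INTER_CUBIC))
def pts(n,px,z): return ray("wrist",np.array(px)/1.5625,z,load(n)[0])
def rect(n,px,z):
    w=pts(n,px,z); (c,s,a)=cv2.minAreaRect((w*1000).astype(np.float32))
    b=cv2.boxPoints((c,s,a)); e=b[1]-b[0]; g=b[2]-b[1]; l=e if np.hypot(*e)>np.hypot(*g) else g
    print("mean",np.round(w.mean(0),4),"size",np.round(s,1),"long-side deg",round(np.degrees(np.arctan2(l[1],l[0]))%180,1))
E
python3 - <<'E'
from h import *
rect("w1",[(385,38),(561,36),(567,240),(402,248)],.011)
rect("w1",[(175,152),(274,149),(276,192),(175,193)],.018)
rect("w1",[(476,50),(545,49),(553,224),(487,227)],.010)
w=pts("w1",[(93,193),(166,172)],.008);d=w[1]-w[0];print(w,w.mean(0),np.hypot(*d),np.degrees(np.arctan2(d[1],d[0])))
rect("w1",[(17,162),(68,157),(69,198),(20,206)],.02)
go([.56,-.055,.20],90)
E
```

```text
mean [ 0.4905 -0.2672] size [178.3 147.7] long-side deg 4.6
mean [ 0.4663 -0.0521] size [93.1 35.8] long-side deg 87.3
mean [ 0.4932 -0.2965] size [151.5  59.4] long-side deg 4.5
[[0.45791783 0.09351445]
 [0.46967962 0.00793388]] [0.46379873 0.05072417] 0.08638503301705593 -82.1745674590366
mean [0.4775 0.1518] size [75.2 45.9] long-side deg 88.9
rz -1.568 shift [14.34 16.96  5.12]
```

Request:
servo_tool(
  plan="0 0 -0.174 0 0 0 1; 0 0 -0.174 0 0 0 1; 0 0 -0.174 0 0 0 1; 0 0 -0.174 0 0 0 1; 0 0 -0.174 0 0 0 1; 0 0 -0.174 0 0 0 1; 0 0 -0.174 0 0 0 1; 0 0 -0.174 0 0 0 1; 0 0 -0.174 0 0 0 1; 0 0 0 2.9 4.6 0.5 1; 0 0 0 2.9 4.6 0.5 1; 0 0 0 2.9 4.6 1 1; 0 0 0 2.9 4.6 1 1; 0 0 0 2.9 4.6 1 1; 0 0 0 0 0 1 1; 0 0 0 0 0 0 1",
)

```text
clock: 3.52
tcp_pos: [0.6201, -0.0565, 0.1997]
tool_rot: [-2.226, -2.214, 0.004]
wrist_force: [-0.1, -0.8, 0.5]
width: 0.0852
grasp_force: 0.0
```

```bash
python3 - <<'E'
from h import *
print(yawnow()); snap("w2")
E
```

```text
(array([ 0.62008293, -0.05649588,  0.19972823]), np.float64(1.5653406696163656))
```

View pics/w2.png

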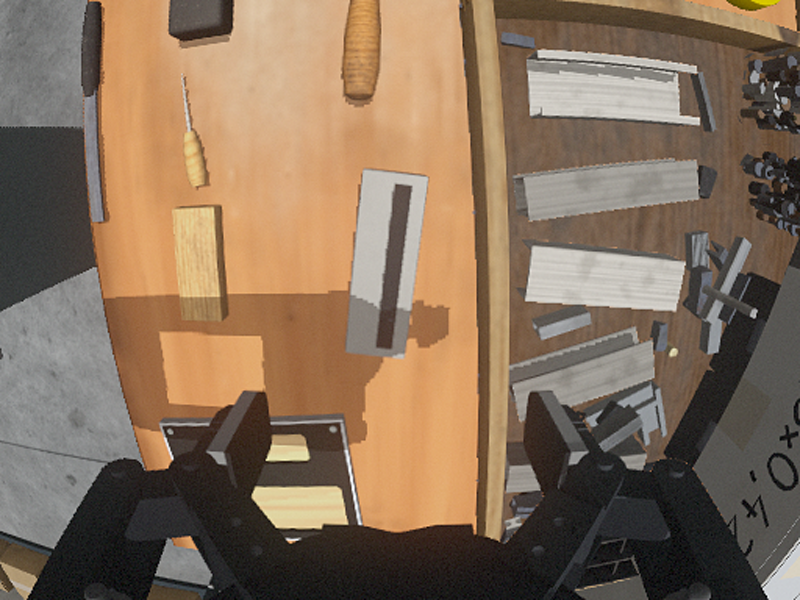

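```bash
python3 - <<'E'
from h import *
rect("w2",[(363,168),(428,177),(406,354),(347,351)],.026)
rect("w2",[(173,207),(219,205),(222,320),(183,320)],.018)
w=pts("w2",[(184,76),(201,187)],.008);d=w[1]-w[0];print(w.mean(0),np.hypot(*d),np.degrees(np.arctan2(d[1],d[0])))
E
```

```text
mean [ 0.6126 -0.0513] size [133.6  44.1] long-side deg 83.5
mean [ 0.4691 -0.0491] size [90.6 38.7] long-side deg 88.1
[0.46695856 0.05295591] 0.08839336545790326 -82.40578316023299
```

```bash
python3 - <<'E'
from h import *
go([.6126,-.0513,.008],83.5)
E
```

```text
rz 0.107 shift [ 0.45 -0.81 19.26]
```

Request:
servo_tool(
  plan="0 0 0.107 0 0 0 1; 0 0 0 0.45 -0.8 4.2 1; 0 0 0 0 0 5 1; 0 0 0 0 0 5 1; 0 0 0 0 0 4 1; 0 0 0 0 0 1 1; 0 0 0 0 0 0 -1; 0 0 0 0 0 0 -1; 0 0 0 0 0 0 -1; 0 0 0 0 0 0 -1; 0 0 0 0 0 0 -1; 0 0 0 0 0 0 -1",
  newtons=60,
)

```text
clock: 5.08
tcp_pos: [0.615, -0.0504, 0.0116]
tool_rot: [2.34, 2.092, 0.003]
wrist_force: [-2.5, -2.0, 6.2]
width: 0.0433
grasp_force: 61.9
```

Request:
servo_tool(
  plan="0 0 0 0 0 -2 -1; 0 0 0 0 0 -4 -1; 0 0 0.172 0 0 -4 -1; 0 0 0.172 0 0 0 -1; 0 0 0.172 0 0 0 -1; 0 0 0.172 0 0 0 -1; 0 0 0.172 0 0 0 -1; 0 0 0.172 0 0 0 -1; 0 0 0.172 0 0 0 -1; 0 0 0.172 0 0 0 -1; 0 0 0 -3 4 0 -1; 0 0 0 -3 4 0 -1; 0 0 0 -3 4 0 -1; 0 0 0 -3 4 0 -1; 0 0 0 -2 4 0 -1; 0 0 0 0 3 0 -1; 0 0 0 0 0 0 -1; 0 0 0 0 0 0 -1",
)

```text
clock: 7.32
tcp_pos: [0.4932, -0.2905, 0.1102]
tool_rot: [3.139, 0.13, 0.001]
wrist_force: [0.3, 0.7, -2.5]
width: 0.0435
grasp_force: 62.1
```

```bash
python3 - <<'E'
from h import *
s=read_state();print(s["width"],s["wrist_force"]); go([.4929,-.2976,.0176],4.6); snap("w3")
E
```

```text
0.043526497361079684 [ 0.31905476  0.72487151 -2.52438192]
rz 0.002 shift [-0.09  0.7   9.26]
```

View pics/w3.png

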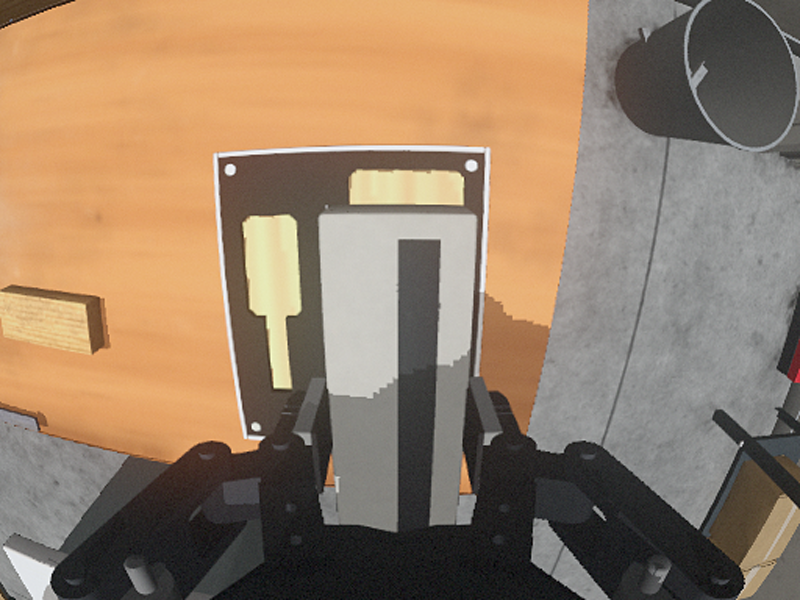

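```bash
python3 - <<'E'
from h import *
p,y=yawnow(); w=pts("w3",[(322,211),(475,209)],.1246); m=w.mean(0)-[np.cos(y)*.068,np.sin(y)*.068]
print(p,w,m, np.degrees(np.arctan2(*(w[0]-w[1])[::-1]))-90,np.hypot(*(w[0]-w[1])))
rect("w3",[(214,155),(490,148),(0,0)][:2]*2,.011)
E
```

```text
[ 0.49320119 -0.29011733  0.10997518] [[ 0.55831648 -0.26478727]
 [ 0.56240231 -0.30702638]] [ 0.49259443 -0.29155563] 5.525089262873962 0.0424362569146127
mean [ 0.5787 -0.2589] size [146.3   0. ] long-side deg 94.9
```

Request:
servo_tool(
  plan="0 0 0 0 0.65 2 -1; 0 0 0 0 0 3 -1; 0 0 0 0 0 2.5 -1; 0 0 0 0 0 1.3 -1; 0 0 0 0 0 0.5 -1; 0 0 0 0 0 0 -1; 0 0 0 0 0 0 -1",
)

```text
clock: 8.25
tcp_pos: [0.4942, -0.2975, 0.0166]
tool_rot: [3.138, 0.13, 0.001]
wrist_force: [0.5, 0.5, -0.6]
width: 0.0435
grasp_force: 62.3
```

Request:
servo_tool(
  plan="0 0 0 0 0 0 0.4; 0 0 0 0 0 0 0.4; 0 0 0 0 0 -1 0.4; 0 0 0 0 0 -4 0.4; 0 0 0 0 0 -5 0.4; 0 0 -0.1625 0 0 -3 0.4; 0 0 -0.1625 0 0 0 0; 0 0 -0.1625 0 0 0 0; 0 0 -0.1625 0 0 0 0; 0 0 -0.1625 0 0 0 0; 0 0 -0.1625 0 0 0 0; 0 0 -0.1625 0 0 0 0; 0 0 -0.1625 0 0 0 0; 0 0 -0.1625 0 0 0 0; 0 0 -0.1625 0 0 0 0",
)

```text
clock: 10.12
tcp_pos: [0.4938, -0.2974, 0.147]
tool_rot: [2.057, 2.373, 0.0]
wrist_force: [-0.3, -0.6, -0.2]
width: 0.0427
grasp_force: 0.0
```

```bash
python3 - <<'E'
from h import *
p,y=yawnow();print(p,np.degrees(y),read_state()["width"]); go([.4687,.0282,.13],97.7)
E
```

```text
[ 0.49377929 -0.29740026  0.14703105] 98.15551225722801 0.04269964157869303
rz 0.008 shift [32.6   1.88  1.7 ]
```

Request:
servo_tool(
  plan="0 0 0.008 2.6 0 0 0; 0 0 0 5 0.3 0 0; 0 0 0 5 0.4 0 0; 0 0 0 5 0.4 0 0; 0 0 0 5 0.4 0.5 0; 0 0 0 5 0.4 0.5 0; 0 0 0 5 0 0.7 0; 0 0 0 0 0 0 0; 0 0 0 0 0 0 0",
)

```text
clock: 11.25
tcp_pos: [0.4707, 0.0283, 0.1298]
tool_rot: [2.072, 2.361, 0.001]
wrist_force: [-0.2, -0.2, 0.1]
width: 0.0428
grasp_force: 0.0
```

```bash
python3 - <<'E'
from h import *
p,y=yawnow();print(p,np.degrees(y)); snap("w4")
E
```

```text
[0.47071541 0.0282505  0.1298406 ] 97.45175468723698
```

View pics/w4.png

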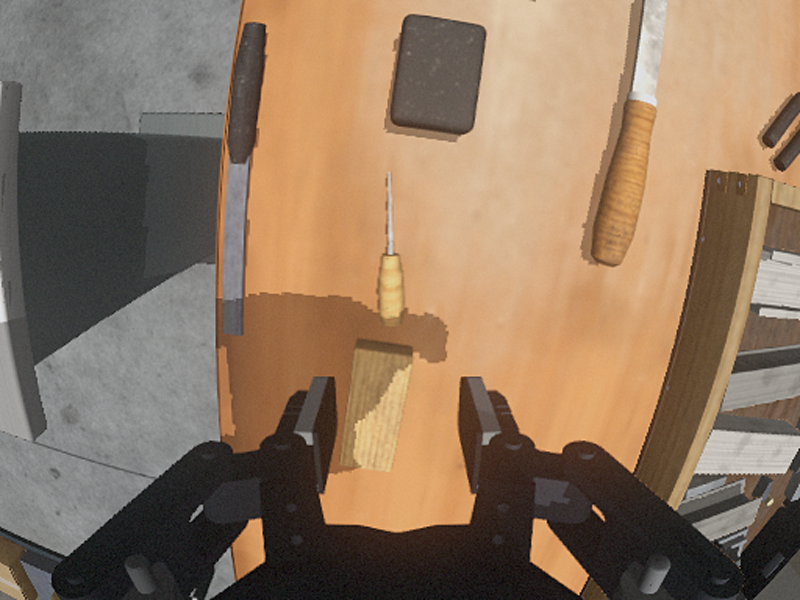

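```bash
python3 - <<'E'
from h import *
w=pts("w4",[(388,173),(392,325)],.008);d=w[1]-w[0];print(w,w.mean(0),np.hypot(*d),np.degrees(np.arctan2(d[1],d[0])))
u=d/np.hypot(*d); g=w[1]-u*.021; a=np.degrees(np.arctan2(u[1],u[0])); print("grasp",g); go([*g,.002],a+180)
rect("w4",[(404,16),(485,26),(473,132),(393,124)],.025)
print(pts("w4",[(608,262),(641,98)],.016))
E
```

```text
[[0.45757796 0.09874803]
 [0.47136575 0.00910786]] [0.46447185 0.05392795] 0.09069433105176575 -81.25571605962573
grasp [0.46817323 0.02986377]
rz -0.024 shift [ 0.25 -0.23 12.78]
mean [0.4772 0.1565] size [42.9 60.3] long-side deg 92.0
[[0.59553178 0.06854969]
 [0.598489   0.1710481 ]]
```

Request:
servo_tool(
  plan="0 0 -0.024 0.25 -0.23 4 0; 0 0 0 0 0 5 0; 0 0 0 0 0 2.7 0; 0 0 0 0 0 0.6 0; 0 0 0 0 0 0 0; 0 0 0 0 0 0 -1; 0 0 0 0 0 0 -1; 0 0 0 0 0 0 -1; 0 0 0 0 0 0 -1; 0 0 0 0 0 0 -1",
  newtons=35,
)

```text
clock: 12.55
tcp_pos: [0.4688, 0.0304, 0.0076]
tool_rot: [2.044, 2.384, 0.002]
wrist_force: [0.3, -1.9, 5.2]
width: 0.0144
grasp_force: 34.3
```

Request:
servo_tool(
  plan="0 0 0 0 0 -1.5 -1; 0 0 0 0 0 -4 -1; 0 0 -0.166 0 0 -4 -1; 0 0 -0.166 0 0 0 -1; 0 0 -0.166 0 0 0 -1; 0 0 -0.166 0 0 0 -1; 0 0 -0.166 0 0 0 -1; 0 0 -0.166 0 0 0 -1; 0 0 -0.166 0 0 0 -1; 0 0 -0.166 0 0 0 -1; 0 0 -0.17 0 0 0 -1; 0 0 0 -0.4 -4.2 0 -1; 0 0 0 -0.4 -4.2 0 -1; 0 0 0 -0.4 -4.2 0 -1; 0 0 0 -0.4 -4.2 0 -1; 0 0 0 -0.4 -4.2 0 -1; 0 0 0 -0.2 -4.2 0 -1; 0 0 0 0 0 0 -1; 0 0 0 0 0 0 -1",
)

```text
clock: 14.92
tcp_pos: [0.5096, -0.2185, 0.102]
tool_rot: [-0.125, 3.139, 0.0]
wrist_force: [0.3, 0.9, -0.4]
width: 0.015
grasp_force: 34.5
```

```bash
python3 - <<'E'
from h import *
p,y=yawnow();print(p,np.degrees(y),read_state()["width"]); go([.5109,-.2214,.0126],184.6); snap("w5")
E
```

```text
[ 0.50961173 -0.2184991   0.10197548] -175.4406610578036 0.01495797077164941
rz -0.001 shift [-0.11 -0.3   8.94]
```

View pics/w5.png

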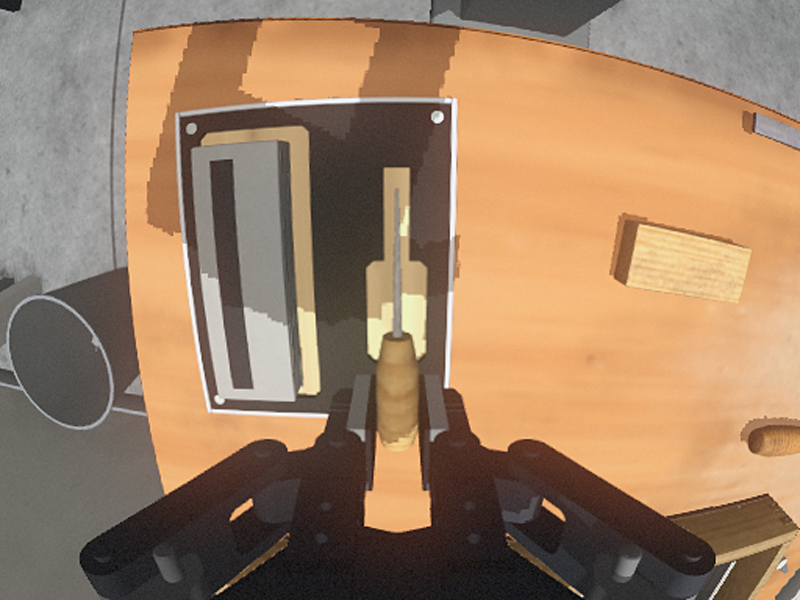

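```bash
python3 - <<'E'
from h import *
p,y=yawnow(); w=pts("w5",[(396,188),(396,338),(397,447)],.1024); t=np.array([np.cos(y),np.sin(y)]);n=np.array([t[1],-t[0]])
print([(round((q-p[:2])@t*1e3,1),round((q-p[:2])@n*1e3,1)) for q in w])
c=pts("w5",[(178,114),(456,98),(450,415)],.011);print(c)
rect("w5",[(192,148),(280,141),(296,399),(222,402)],.031)
E
```

```text
[(np.float64(70.4), np.float64(-1.1)), (np.float64(21.7), np.float64(-1.1)), (np.float64(-22.0), np.float64(-0.8))]
[[ 0.40969055 -0.3428052 ]
 [ 0.39709655 -0.19876604]
 [ 0.57141398 -0.18271138]]
mean [ 0.4935 -0.2962] size [136.   44.7] long-side deg 5.1
```

Request:
servo_tool(
  plan="0 0 0 -0.1 -0.27 2 -1; 0 0 0 0 0 3 -1; 0 0 0 0 0 2.5 -1; 0 0 0 0 0 1 -1; 0 0 0 0 0 0.4 -1; 0 0 0 0 0 0 -1; 0 0 0 0 0 0 -0.4; 0 0 0 0 0 0 -0.4; 0 0 0 0 0 -1 -0.4; 0 0 0 0 0 -3 -0.2; 0 0 0 0 0 -5 0; 0 0 0 0 0 -4 0.4; 0 0 0 0 0 0 0.4",
)

```text
clock: 16.6
tcp_pos: [0.5133, -0.2225, 0.1463]
tool_rot: [-0.126, 3.133, -0.005]
wrist_force: [-0.0, 0.6, -1.3]
width: 0.0599
grasp_force: 0.0
```

```bash
python3 - <<'E'
from h import *
p,y=yawnow();print(p,np.degrees(y)); snap("w6")
E
```

```text
[ 0.51329505 -0.22249897  0.14627288] -175.4109323586007
```

View pics/w6.png

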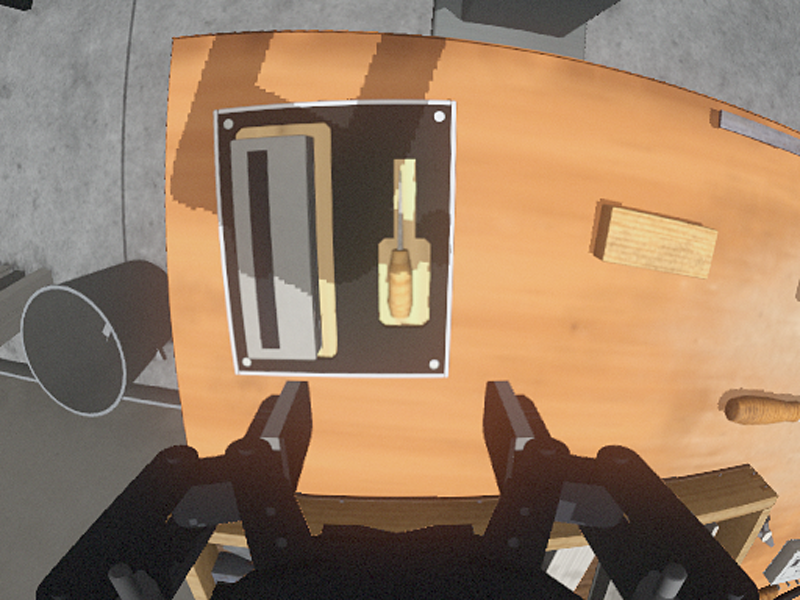

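The drill kit is in place: the jig is at about (275,245) in its cut-out and the awl at about (402,255). The chisel is next.

Request:
servo_tool(
  plan="0 0 0.1686 0 0 -2 0.4; 0 0 0.1686 0 0 -2 0.4; 0 0 0.1686 0 0 0 0.4; 0 0 0.1686 0 0 0 0.4; 0 0 0.1686 0 0 0 0.4; 0 0 0.1686 0 0 0 0.4; 0 0 0.1686 0 0 0 0.4; 0 0 0.1686 0 0 0 0.4; 0 0 0.1686 0 0 0 0.4; 0 0 0.1686 0 0 0 0.4; 0 0 0 4.8 1 0 0.4; 0 0 0 4.8 1 0 0.4; 0 0 0 4.8 1 0 0.4; 0 0 0 4.8 1 0 0.4; 0 0 0 4.8 1 0 0.4; 0 0 0 4.8 1 0 0.4; 0 0 0 4.7 1.2 0 0.4; 0 0 0 0 0 0 0.4; 0 0 0 0 0 0 0.4",
)

```text
clock: 19.02
tcp_pos: [0.5938, 0.1104, 0.181]
tool_rot: [-2.258, -2.182, 0.004]
wrist_force: [-0.0, 0.0, -0.3]
width: 0.0599
grasp_force: 0.0
```

```bash
python3 - <<'E'
from h import *
p,y=yawnow();print(p,np.degrees(y)); snap("w7")
E
```

```text
[0.59381441 0.11042724 0.18103409] 88.03632213220935
```

View pics/w7.png

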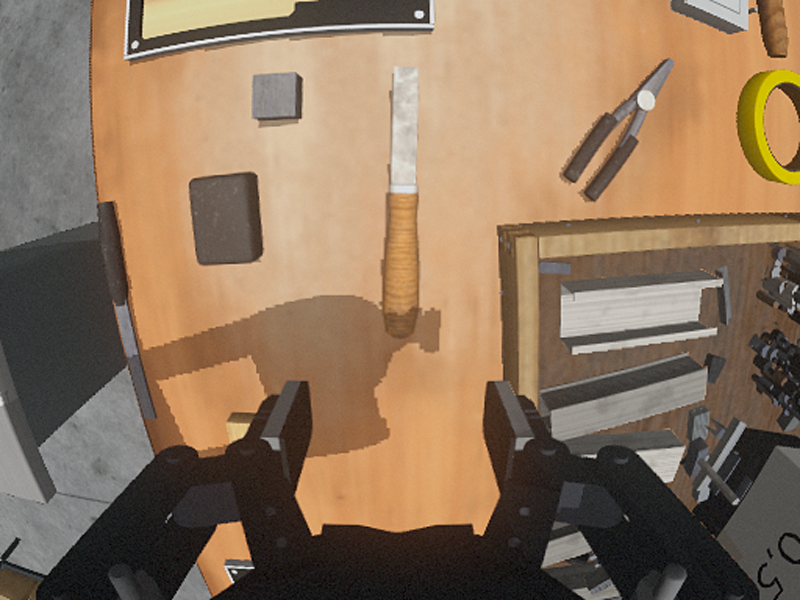

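```bash
python3 - <<'E'
from h import *
w=np.vstack([pts("w7",[(404.5,68)],.016),pts("w7",[(400,336)],.013)]);d=w[0]-w[1];a=np.degrees(np.arctan2(d[1],d[0]));u=d/np.hypot(*d)
print(w,np.hypot(*d),a); g=w[1]+u*.058; print("grasp",g); go([*g,.008],a)
c=pts("w7",[(129,58),(433,27)],.011);d=c[1]-c[0];print(c,np.hypot(*d),np.degrees(np.arctan2(d[1],d[0])))
rect("w7",[(191,181),(254,173),(260,258),(197,263)],.026)
E
```

```text
[[0.60425376 0.25069085]
 [0.59528083 0.06560358]] 0.18530463961335755 87.22450562723529
grasp [0.59808934 0.12353555]
rz 0.013 shift [ 1.38  0.35 17.33]
[[0.40303314 0.28670895]
 [0.62418078 0.28057435]] 0.2212327156976369 -1.5889681455441957
mean [0.4802 0.158 ] size [58.8 47.5] long-side deg 89.0
```

Request:
servo_tool(
  plan="0 0 0.013 1.38 0.35 4 0.4; 0 0 0 0 0 5 0.4; 0 0 0 0 0 5 0.4; 0 0 0 0 0 2.6 0.4; 0 0 0 0 0 0.6 0.4; 0 0 0 0 0 0 0.4; 0 0 0 0 0 0 -1; 0 0 0 0 0 0 -1; 0 0 0 0 0 0 -1; 0 0 0 0 0 0 -1; 0 0 0 0 0 0 -1; 0 0 0 0 0 0 -1",
  newtons=60,
)

```text
clock: 20.58
tcp_pos: [0.5998, 0.1246, 0.0118]
tool_rot: [2.273, 2.167, 0.003]
wrist_force: [-0.6, -1.2, 6.5]
width: 0.0247
grasp_force: 60.2
```

```bash
python3 - <<'E'
from h import *
p,y=yawnow();print(p,np.degrees(y)); go([.45,.31,.13],-1.5)
E
```

```text
[0.59979996 0.12458356 0.01182428] 87.25981449214439
rz 1.549 shift [-15.46 -18.14 -11.82]
```

Request:
servo_tool(
  plan="0 0 0 0 0 -2 -1; 0 0 0 0 0 -4 -1; 0 0 0 0 0 -4 -1; 0 0 0 3.5 -3 -4 -1; 0 0 0 3.5 -3 0 -1; 0 0 0 3.6 -3 0 -1; 0 0 0 3.6 -3 0 -1; 0 0 0 3.6 -2.9 0 -1; 0 0 0.172 0 0 0 -1; 0 0 0.172 0 0 0 -1; 0 0 0.172 0 0 0 -1; 0 0 0.172 0 0 0 -1; 0 0 0.172 0 0 0 -1; 0 0 0.172 0 0 0 -1; 0 0 0.172 0 0 0 -1; 0 0 0.172 0 0 0 -1; 0 0 0.172 0 0 0 -1; 0 0 0 0 0 0 -1; 0 0 0 0 0 0 -1",
)

```text
clock: 22.95
tcp_pos: [0.4586, 0.3095, 0.151]
tool_rot: [-3.141, 0.034, -0.001]
wrist_force: [-0.1, 0.5, -1.2]
width: 0.0245
grasp_force: 59.4
```

```bash
python3 - <<'E'
from h import *
p,y=yawnow();print(p,np.degrees(y)); snap("w8")
E
```

```text
[0.4585733  0.30948016 0.15102822] -1.2234251042038264
```

View pics/w8.png

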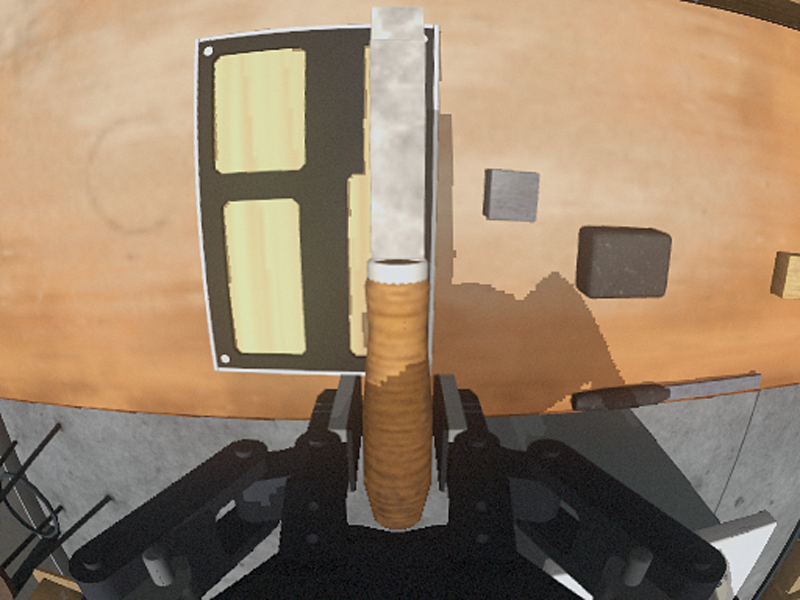

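```bash
python3 - <<'E'
from h import *
p,f=load("w8"); h=cv2.cvtColor(f,cv2.COLOR_RGB2HSV); 
m=((h[...,0]>18)&(h[...,0]<36)&(h[...,2]>160)&(h[...,1]>40)).astype(np.uint8); m[:,:120]=0; m[:,200:]=0
n,l,s,c=cv2.connectedComponentsWithStats(m)
ce=[]
for i in range(1,n):
    if s[i,4]>1500:
        px=np.argwhere(l==i)[:,::-1]; w=ray("wrist",px,.006,p); q=cv2.minAreaRect((w*1000).astype(np.float32)); print(s[i],q); ce.append(np.array(q[0]))
for nm,px in (("top",[(195,40),(439,27)]),("left",[(215,369),(195,40)]),("bot",[(215,369),(330,374)])):
    w=pts("w8",px,.011);d=w[1]-w[0];print(nm,w,np.hypot(*d),np.degrees(np.arctan2(d[1],d[0])))
P,y=yawnow(); w=pts("w8",[(372,8),(424,8),(371,255),(424,255)],.1545); t=np.array([np.cos(y),np.sin(y)]);n=np.array([t[1],-t[0]])
print([(round((q-P[:2])@t*1e3,1),round((q-P[:2])@n*1e3,1)) for q in w])
E
```

```text
[ 137   31   59   80 4334] ((575.961181640625, 392.94256591796875), (59.830299377441406, 77.74288177490234), 88.52429962158203)
[ 143  127   53  100 4508] ((466.3436279296875, 396.4706726074219), (51.057838439941406, 105.20086669921875), 88.35253143310547)
top [[0.62752514 0.4333899 ]
 [0.62226016 0.28038861]] 0.15309185721727464 -91.97084709381653
left [[0.40306425 0.43970231]
 [0.62752514 0.4333899 ]] 0.2245496277448141 -1.6108786044374286
bot [[0.40306425 0.43970231]
 [0.39970782 0.35583626]] 0.08393318936990903 -92.29183242209426
[(np.float64(128.1), np.float64(-7.1)), (np.float64(128.1), np.float64(8.3)), (np.float64(52.1), np.float64(-7.6)), (np.float64(52.2), np.float64(8.6))]
```

```bash
python3 - <<'E'
from h import *
go([.4773,.3185,.0168],-1.65)
E
```

```text
rz 0.007 shift [ 1.85 -0.96 13.4 ]
```

Request:
servo_tool(
  plan="0 0 0.007 1.85 -0.95 2 -1; 0 0 0 0 0 4 -1; 0 0 0 0 0 4 -1; 0 0 0 0 0 2 -1; 0 0 0 0 0 1 -1; 0 0 0 0 0 0.4 -1; 0 0 0 0 0 0 -1; 0 0 0 0 0 0 -1",
)

```text
clock: 24.0
tcp_pos: [0.4778, 0.3188, 0.0171]
tool_rot: [-3.14, 0.05, -0.002]
wrist_force: [0.2, -0.1, -0.8]
width: 0.0247
grasp_force: 59.4
```

Request:
servo_tool(
  plan="0 0 0 0 0 0 0; 0 0 0 0 0 0 0; 0 0 0 0 0 -1 0; 0 0 0 0 0 -4 0; 0 0 0 0 0 -5 0.4; 0 0 -0.156 0 0 -3 0.6; 0 0 -0.156 0 0 0 0.6; 0 0 -0.156 0 0 0 0.6; 0 0 -0.156 0 0 0 0.6; 0 0 -0.156 0 0 0 0.6; 0 0 -0.156 0 0 0 0.6; 0 0 -0.156 0 0 0 0.6; 0 0 -0.156 0 0 0 0.6; 0 0 -0.156 0 0 0 0.6; 0 0 -0.156 0 0 0 0.6; 0 0 0 0 0 0 0.6",
)

```text
clock: 26.0
tcp_pos: [0.4773, 0.3184, 0.1469]
tool_rot: [2.27, 2.172, 0.001]
wrist_force: [-0.4, -0.9, -0.9]
width: 0.0684
grasp_force: 0.0
```

```bash
python3 - <<'E'
from h import *
p,y=yawnow();print(p,np.degrees(y)); go([.468,-.0505,.10],87.7); snap("w9")
E
```

```text
[0.47729171 0.31843776 0.14687625] 87.47685513782541
rz -0.004 shift [-36.9    0.55   4.69]
```

View pics/w9.png

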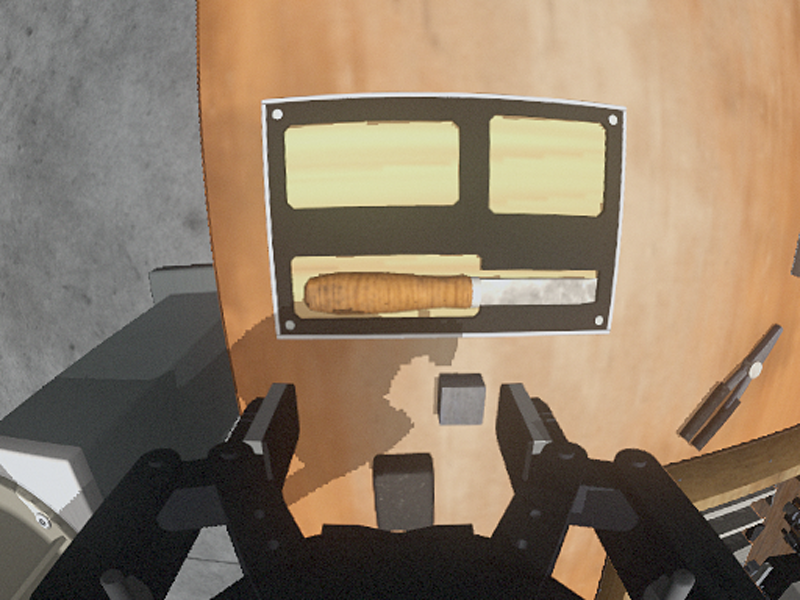

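```bash
python3 - <<'E'
from h import *
a=np.radians(-1.65);Rm=np.array([[np.cos(a),-np.sin(a)],[np.sin(a),np.cos(a)]]);O=np.array([.513,.3602])
for px,z in ([(597,278),(596,303),(478,278),(475,307)],.021),([(304,291)],.018),([(285,122),(458,122),(458,208),(288,207),(489,116),(605,122),(602,215),(490,213),(600,268)],.010),([(262,101),(626,108),(610,331),(278,337)],.011):
    print(np.round((pts("w9",px,z)-O)@Rm*1e3,1).tolist())
E
```

```text
[[94.0, -33.9], [95.3, -50.7], [15.7, -33.8], [14.5, -52.1]]
[[-90.5, -41.1]]
[[-98.6, 62.4], [4.3, 59.4], [4.3, 7.3], [-99.0, 10.2], [23.0, 63.6], [98.9, 65.2], [99.1, 5.1], [24.1, 4.4], [100.7, -30.0]]
[[-112.5, 76.6], [113.8, 75.9], [113.8, -74.5], [-112.2, -74.4]]
```

Request:
servo_tool(
  plan="0 0 -0.004 -3.5 0 0 0.6; 0 0 0 -5 0 0 0.6; 0 0 0 -5 0 0 0.6; 0 0 0 -5 0.25 0 0.6; 0 0 0 -5 0.3 0 0.6; 0 0 0 -5 0 0 0.6; 0 0 0 -5 0 1 0.6; 0 0 0 -3.4 0 3.7 0.6; 0 0 0 0 0 0 0.6; 0 0 0 0 0 0 0.6",
)

```text
clock: 27.3
tcp_pos: [0.4685, -0.0503, 0.0998]
tool_rot: [2.267, 2.175, 0.001]
wrist_force: [1.0, -0.6, 0.4]
width: 0.0687
grasp_force: 0.0
```

```bash
python3 - <<'E'
from h import *
p,y=yawnow();print(p,np.degrees(y)); go([.468,-.0505,.007],87.7)
E
```

```text
[ 0.46851653 -0.05025464  0.09976438] 87.62284814634431
rz -0.001 shift [-0.03 -0.05  9.28]
```

Request:
servo_tool(
  plan="0 0 0 0 0 4 0.6; 0 0 0 0 0 4 0.6; 0 0 0 0 0 1.3 0.6; 0 0 0 0 0 0 0.6; 0 0 0 0 0 0 -1; 0 0 0 0 0 0 -1; 0 0 0 0 0 0 -1; 0 0 0 0 0 0 -1; 0 0 0 0 0 0 -1; 0 0 0 0 0 0 -1",
  newtons=40,
)

```text
clock: 28.55
tcp_pos: [0.4692, -0.0505, 0.0077]
tool_rot: [2.264, 2.176, 0.003]
wrist_force: [-0.9, 0.6, 9.0]
width: 0.0353
grasp_force: 39.5
```

Request:
servo_tool(
  plan="0 0 0 0 0 -2 -1; 0 0 0 0 0 -5 -1; 0 0 0.156 0 0 -5 -1; 0 0 0.156 0 0 0 -1; 0 0 0.156 0 0 0 -1; 0 0 0.156 0 0 0 -1; 0 0 0.156 0 0 0 -1; 0 0 0.156 0 0 0 -1; 0 0 0.156 0 0 0 -1; 0 0 0.156 0 0 0 -1; 0 0 0.156 0 0 0 -1; 0 0 0.156 0 -3 0 -1; 0 0 0 -0.2 -5 0 -1; 0 0 0 -0.2 -5 0 -1; 0 0 0 -0.2 -5 0 -1; 0 0 0 -0.2 -5 0 -1; 0 0 0 -0.2 -5 0 -1; 0 0 0 -0.2 -5 0 -1; 0 0 0 -0.3 -5 0 -1; 0 0 0 -0.3 -5 0 -1",
)

```text
clock: 31.05
tcp_pos: [0.4576, 0.3814, 0.1273]
tool_rot: [-3.14, 0.044, -0.002]
wrist_force: [0.5, 0.3, 0.3]
width: 0.0345
grasp_force: 40.7
```

Request:
servo_tool(
  plan="0 0 0 0 0 0 -1; 0 0 0 0 0 0 -1",
)

```text
clock: 31.3
tcp_pos: [0.4574, 0.3791, 0.1266]
tool_rot: [3.141, -0.043, -0.0]
wrist_force: [-0.2, -0.0, -1.2]
width: 0.0348
grasp_force: 40.7
```

```bash
python3 - <<'E'
from h import *
p,y=yawnow();print(p,np.degrees(y),read_state()["width"]); go([.4665,.3962,.0132],-1.65); snap("w10")
E
```

```text
[0.45736859 0.37909473 0.126606  ] -1.5843587850043344 0.03482273619226833
rz 0.001 shift [ 0.86 -1.74 11.34]
```

View pics/w10.png

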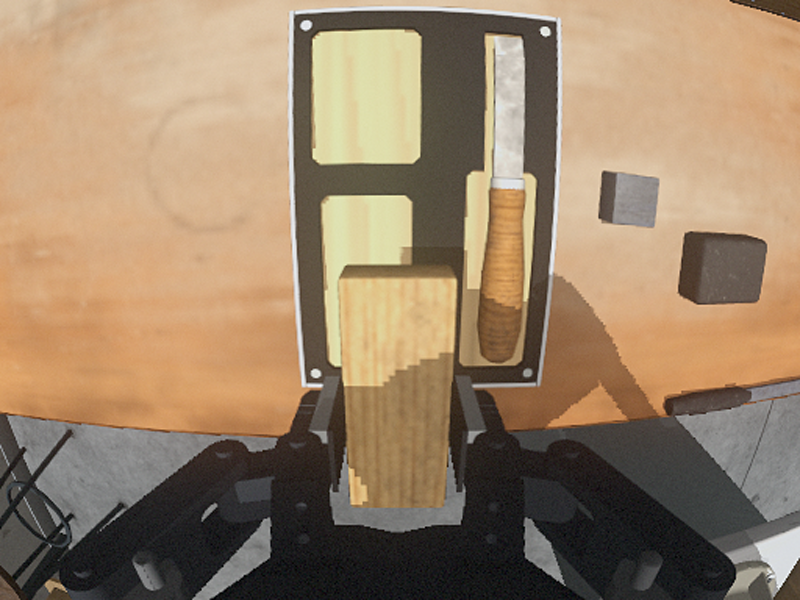

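```bash
python3 - <<'E'
from h import *
P,y=yawnow(); w=pts("w10",[(340,279),(457,277),(446,505),(350,503)],.137); t=np.array([np.cos(y),np.sin(y)]);n=np.array([t[1],-t[0]])
print([(round((q-P[:2])@t*1e3,1),round((q-P[:2])@n*1e3,1)) for q in w])
c=pts("w10",[(322,196),(413,196)],.010);print(c,c.mean(0))
E
```

```text
[(np.float64(46.3), np.float64(-16.9)), (np.float64(46.9), np.float64(17.5)), (np.float64(-40.8), np.float64(18.4)), (np.float64(-39.7), np.float64(-17.6))]
[[0.51957412 0.41866464]
 [0.51767073 0.36797307]] [0.51862242 0.39331885]
```

Request:
servo_tool(
  plan="0 0 0 0.6 -1.7 2 -1; 0 0 0 0 0 4 -1; 0 0 0 0 0 3 -1; 0 0 0 0 0 1.5 -1; 0 0 0 0 0 0.7 -1; 0 0 0 0 0 0.2 -1; 0 0 0 0 0 0 -1; 0 0 0 0 0 0 -1",
)

```text
clock: 32.35
tcp_pos: [0.4646, 0.3968, 0.0131]
tool_rot: [-3.14, 0.044, -0.002]
wrist_force: [-0.1, 0.4, -0.1]
width: 0.035
grasp_force: 40.7
```

Request:
servo_tool(
  plan="0 0 0 0 0 0 0.15; 0 0 0 0 0 0 0.15; 0 0 0 0 0 -1 0.15; 0 0 0 0 0 -4 0.15; 0 0 0 0 0 -5 1; 0 0 -0.16 0 0 -2 1; 0 0 -0.16 0 0 0 1; 0 0 -0.16 0 0 0 1; 0 0 -0.16 0 0 0 1; 0 0 -0.16 0 0 0 1; 0 0 -0.16 0 0 0 1; 0 0 -0.16 0 0 0 1; 0 0 -0.16 0 0 0 1; 0 0 -0.16 0 0 0 1; 0 0 -0.16 0 0 0 1; 0 0 0 -4 0.4 0 1; 0 0 0 -5 0.5 0 1; 0 0 0 -5 0.5 0 1; 0 0 0 -5 0 0 1; 0 0 0 0 0 0 1",
)

```text
clock: 34.85
tcp_pos: [0.478, 0.2037, 0.1329]
tool_rot: [2.224, 2.219, -0.001]
wrist_force: [-0.8, 0.2, 0.2]
width: 0.0853
grasp_force: 0.0
```

```bash
python3 - <<'E'
from h import *
p,y=yawnow();print(p,np.degrees(y)); go([.479,.157,.009],90); snap("w11")
E
```

```text
[0.47801138 0.2036875  0.13287563] 89.87746770738144
rz -0.002 shift [-4.67  0.1  12.39]
```

View pics/w11.png

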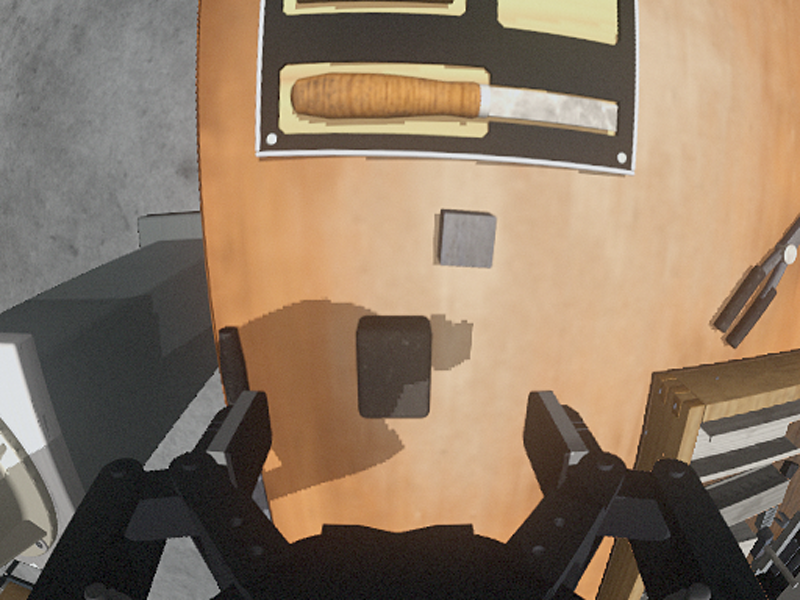

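```bash
python3 - <<'E'
from h import *
rect("w11",[(359,333),(430,333),(429,414),(360,414)],.026)
rect("w11",[(359,317),(431,317),(430,414),(358,414)],.026)
E
```

```text
mean [0.4775 0.1581] size [54.6 43.1] long-side deg 89.9
mean [0.4775 0.163 ] size [64.4 45. ] long-side deg 90.0
```

Request:
servo_tool(
  plan="0 0 0 -4.5 0 1 1; 0 0 0 0 0 5 1; 0 0 0 0 0 4.5 1; 0 0 0 0 0 1.8 1; 0 0 0 0 0 0 1; 0 0 0 0 0 0 -1; 0 0 0 0 0 0 -1; 0 0 0 0 0 0 -1; 0 0 0 0 0 0 -1; 0 0 0 0 0 0 -1; 0 0 0 0 0 0 -1",
  newtons=50,
)

```text
clock: 36.28
tcp_pos: [0.4792, 0.1619, 0.0105]
tool_rot: [2.22, 2.222, 0.003]
wrist_force: [-1.4, 1.3, 5.4]
width: 0.0436
grasp_force: 51.0
```

Request:
servo_tool(
  plan="0 0 0 0 0 -2 -1; 0 0 0 0 0 -5 -1; 0 0 0.16 0 0 -5 -1; 0 0 0.16 0 0 0 -1; 0 0 0.16 0 0 0 -1; 0 0 0.16 0 0 0 -1; 0 0 0.16 0 0 0 -1; 0 0 0.16 0 0 0 -1; 0 0 0.16 0 0 0 -1; 0 0 0.16 0 0 0 -1; 0 0 0.16 0 0 0 -1; 0 0 0.16 0 0 0 -1; 0 0 0 1.8 -4.7 0 -1; 0 0 0 1.8 -4.7 0 -1; 0 0 0 1.9 -4.7 0 -1; 0 0 0 1.9 -4.7 0 -1; 0 0 0 1.9 -4.6 0 -1; 0 0 0 0 0 0 -1; 0 0 0 0 0 0 -1",
)

```text
clock: 38.65
tcp_pos: [0.5773, 0.3921, 0.1292]
tool_rot: [3.141, -0.044, -0.001]
wrist_force: [-0.1, -0.5, -1.5]
width: 0.044
grasp_force: 51.6
```

```bash
python3 - <<'E'
from h import *
p,y=yawnow();print(p,np.degrees(y),read_state()["width"]); go([.579,.393,.016],-1.65)
E
```

```text
[0.57729065 0.39211057 0.12921654] -1.5945708087810466 0.04398430047724806
rz 0.001 shift [ 0.17 -0.09 11.32]
```

Request:
servo_tool(
  plan="0 0 0 0.17 -0.1 2 -1; 0 0 0 0 0 4 -1; 0 0 0 0 0 3 -1; 0 0 0 0 0 1.5 -1; 0 0 0 0 0 0.7 -1; 0 0 0 0 0 0.15 -1; 0 0 0 0 0 0 -1; 0 0 0 0 0 0 -1",
)

```text
clock: 39.65
tcp_pos: [0.5802, 0.394, 0.0168]
tool_rot: [-3.14, 0.044, -0.002]
wrist_force: [0.3, -0.4, -1.3]
width: 0.0436
grasp_force: 51.6
```

Request:
servo_tool(
  plan="0 0 0 0 0 0.1 -1; 0 0 0 0 0 0 0.5; 0 0 0 0 0 0 0.5; 0 0 0 0 0 -1 0.5; 0 0 0 0 0 -4 0.5; 0 0 0 0 0 -5 0.5; 0 0 0 -4 0 -5 0.5; 0 0 0 -5 0 -5 0.5; 0 0 0 -5 0 0 0.5; 0 0 0 0 0 0 0.5; 0 0 0 0 0 0 0.5",
)

```text
clock: 41.02
tcp_pos: [0.4469, 0.3977, 0.2085]
tool_rot: [-3.141, 0.043, -0.002]
wrist_force: [0.2, -0.1, -0.1]
width: 0.0642
grasp_force: 0.0
```

```bash
python3 - <<'E'
from h import *
print(yawnow()); snap("w12")
E
```

```text
(array([0.44693753, 0.3976957 , 0.20846338]), np.float64(-0.027640376635525092))
```

View pics/w12.png

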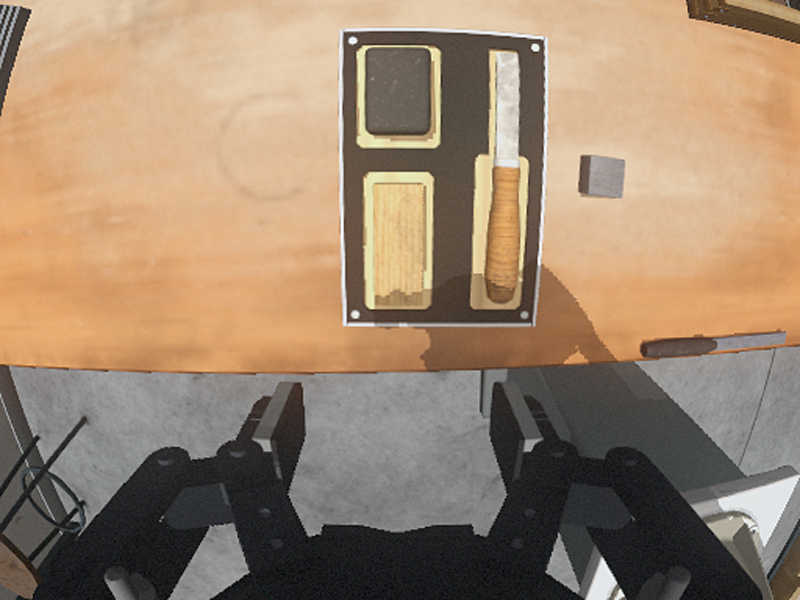

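```bash
python3 - <<'E'
from h import *
a=np.radians(-1.65);Rm=np.array([[np.cos(a),-np.sin(a)],[np.sin(a),np.cos(a)]])
O=(pts("w12",[(341,30),(547,38),(534,325),(345,326)],.011)).mean(0);print(O)
for px,z in ([(366,47),(431,47),(430,135),(368,134)],.031),([(373,183),(427,183),(429,303),(375,306)],.023),([(357,47),(440,47),(438,147),(358,147)],.01),([(488,51),(518,51)],.01),([(496,51),(520,51),(495,158),(519,158)],.02):
    w=(pts("w12",px,z)-O)@Rm*1e3; print(np.round(w,1).tolist(),w.mean(0))
E
```

```text
[0.51257179 0.36031019]
[[93.6, 56.1], [93.8, 12.3], [31.5, 12.8], [32.1, 54.7]] [62.75710192 33.96596913]
[[-2.1, 51.8], [-2.0, 14.1], [-90.1, 11.2], [-92.5, 51.3]] [-46.70031847  32.08849913]
[[99.0, 63.9], [99.2, 4.3], [23.9, 5.5], [23.8, 63.2]] [61.49030834 34.23745383]
[[98.0, -30.8], [100.0, -53.5]] [ 98.98402617 -42.14705187]
[[96.0, -34.7], [97.6, -52.3], [17.2, -34.5], [18.1, -52.2]] [ 57.2043904  -43.43850256]
```

The packer, block and chisel sit within about 2 mm of centre in their cut-outs, and the file and steel block look unmoved.

```bash
python3 -c "
from workcell import robot; print(robot.hand_in())"
```

```text
the job is handed in; nothing more can be done
None
```

Both kits are made up and the job is handed in at about 41 s; the last wrist pictures show all five tools in their own cut-outs, and I never moved the file, pliers or small steel block.

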